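Open the child-resistant jar of cleaning tablets

TASK

Open the child-resistant jar of cleaning tablets for the hot-chocolate pot: grip its blue cap, push it down against its spring until it bottoms and, keeping it pushed down, turn it anticlockwise (seen from above) until it is free, then lift it off. Do not force it: never load the cap against the jar with more than about 30 N. Set the cap down on the round cork coaster, right way up and wholly on the cork, and do not disturb the cup, the bean dish or the bell.

Things in the scene. Friction and masses are not known exactly. Their poses are not given: they have to be found in the camera images.
- jar: white jar, 68 mm across, shoulder 61 to 66 mm high, plain green band and an orange dot, clamped in a round steel stand (88 mm across) that is screwed to the counter and cannot move. Origin: centre of the stand's underside on the counter, z up along the jar's axis; the orange dot is on its -x side.
- cap: blue ribbed push-and-turn cap, round, 57 mm across, 34 mm high, about 40 g, open below, orange bar on top on its -x side. Origin: centre of its lower edge, z up. At the start it is locked on the jar: coaxial, same axes, its origin 86 mm above the jar's. It must be pushed down, then turned anticlockwise (positive about z). Reads as absent while held.
- cap_top (a point): centre of the cap's top face, 34 mm above the cap's origin. Pushed down, the cap's spring resists with about 6 N at once, rising 0.45 N per mm to at most 13 N. Then the cap meets a solid stop where the force rises steeply. It must be kept down while turning; not far enough down it turns only some 3 degrees and jams on safety teeth.
- neck (a point): point on the jar's axis 86 mm up, at the locked cap's lower edge. The white neck here (37 mm across) has the teeth and three bayonet slots. How far the cap must go down differs from jar to jar and cannot be seen: it clears the teeth somewhere between 2 and 13 mm down; the solid stop lies 2 mm below that.
- mouth (a point): centre of the jar's mouth, 99 mm up, inside the cap; a sprung black ring round it pushes the cap up. Turned by 43 to 83 degrees the cap is free to be lifted straight off; at about 86 degrees it meets an end stop.
- coaster: round cork coaster, 100 mm across, 6 mm thick, fixed to the counter. Origin: centre of its underside, z up.
- cup: small white cup of chocolate with an ear, 60x77x52 mm, loose bystander. Origin: under its foot, z up.
- dish: white dish of cocoa beans, 68 mm across, 42 mm high, loose bystander. Origin: centre of its underside, z up.
- bell: brass counter bell on a black base, 64 mm across, 47 mm high, loose bystander. Origin: centre of its underside, z up.
Things that resemble listed ones, but are neither listed nor needed, are in the scene too. There is more than one size of the cap; the one meant has the size given above.

How it is judged (in metres and radians):
On the way, in this order (a step that is already met when the one before it is completed fails the run):
1. the cap, still down on the neck, has been turned more than 37 degrees out of its locked position (angle between the x axis of cap and the x axis of jar, either way round above 0.65 rad and z of cap in the frame of jar below 0.087 m and horizontal distance between cap and jar below 0.004 m), for 0.05 s.
2. the cap has been lifted clear of the jar (z of cap in the frame of jar above 0.116 m), for 0.1 s.
At the end, for the whole second after the job is handed in: The cap lies at rest, right way up (within 0.1 rad), flat on the coaster and wholly on it (its centre within 22 mm of the coaster's centre) (horizontal distance between cap and coaster below 0.022 m and z of cap in the frame of coaster between 0.003 and 0.009 m and angle between cap's own z axis and vertical below 0.1 rad and linear speed of cap below 0.01 m/s); the robot touches nothing.
It fails at once if the cap is forced: the load between cap and jar exceeds 40 N (contact force between cap and jar above 40 N).
It fails at once if the cup is moved by more than 20 mm or tipped (distance of cup from where it was at the start of the episode above 0.02 m or angle between cup's own z axis and vertical above 0.3 rad).
It fails at once if the bean dish is moved by more than 20 mm or tipped (distance of dish from where it was at the start of the episode above 0.02 m or angle between dish's own z axis and vertical above 0.3 rad).
It fails at once if the bell is moved by more than 20 mm or tipped (distance of bell from where it was at the start of the episode above 0.02 m or angle between bell's own z axis and vertical above 0.3 rad).
It also fails if it takes over 58 s, if anything falls off the work surface, if the arm or the gripper's body presses on something with over 40 N, if the wrist force passes 120 N, or if a joint passes its speed limit or range.

ROBOT

A 6-joint arm with a two-finger parallel gripper is mounted at the origin on a cart in front of the work surface, level with it; the furniture and walls round the work are solid. World frame = base frame: x ahead of the robot, y to its left, z up, the work surface at z = 0. Lengths are in m, angles in degrees, forces in N, time in s.
With the tool pointing down it reaches from about 0.25 to 0.8 m from the base axis. Payload 8.5 kg.
Tool frame: the origin (TCP) lies between the finger pads; the fingertips stand 17 mm ahead of it and the grasp point (between the pads) lies 2 mm behind it; z points along the fingers, y is the direction in which the jaws open and shut (so a half turn about z gives the same grasp; the last joint's range is limited). The gripper opens to 85 mm and grips with 20 to 120 N. Pads are 22 mm wide; open, the fingers measure 114 mm over their backs; the gripper's body (76 mm by 85 mm) begins 54 mm behind the grasp point. The pads swing forward as they close: fully open they stand 13 mm farther back than shut.
Start: joints at [-66.406, 13.648, -0.773, 75.585, 0, 90], TCP at [0.21, -0.481, 0.211] pointing down, gripper open.
Joint ranges: [-152.45, 152.45], [-59.26, 108.67], [-65.41, 83.53], [-104.44, 129.93], [-82.83, 76.93], [-180, 180]. Speed limits (degrees/s): [127.2, 127.2, 159.86, 180, 180, 180].

INTERFACE

Orientations are given as [roll, pitch, yaw] about the fixed x, y, z axes, in that order (R = Rz(yaw) Ry(pitch) Rx(roll)).
In Python, from cell import env, ik, snapshot, workorder, models gives the robot as it stands. The module is installed in compiled form; this text tells all that it offers. Calls block until the motion is done:
- env.move_ptp(position, orientation): joint-space move of the TCP to a pose.
- env.move_linear(position, attitude=None, max_speed=0.15, contact_N=None): straight line of the TCP; attitude=None keeps the orientation; max_speed is the mean speed in m/s. With contact_N (N) it stops when the force on the tool has changed by that much, and returns True; else False.
- env.goto_joints(angles): joint-space move.
- env.set_gripper(opening, effort=None): opening from 0.0 (shut) to 1.0 (fully open); effort is the grip in N (None keeps the last); returns when the fingers have stopped.
- env.pause(seconds).
- ik(position, orientation): joint angles nearest the present ones, or None.
- env.observe(): the state.
- snapshot(name): name is "scene" or "top" or "wrist"; returns a dict with "color" (480x640x3 uint8, red, green, blue), "camera_matrix" (3x3 intrinsics, pixels), "R" (3x3) and "t" (3): a world point X has camera coordinates R X + t. Camera axes: x right, y down, z forward; pixel columns grow to the right and rows downward; lengths in m; the calibration is good to about 2 mm. A picture is of the moment at which its call begins. There is no depth.
A pose or a line that the arm cannot do raises env.Unreachable and nothing moves.
- workorder.close_job(): hands the job in, once; it reports no verdict.
Trained networks look in a picture, given as the dict that the camera call returned (one of the last four; its "shot" number tells which), for a name from the list of things; names that differ only in an ending like _2 or _b are one class to them, and where a whole thing is asked for, a point or a joint stands for the part that bears it (a point fixed in the world has none). Each returns a list of dicts, best first, with "confidence" (0 to 1); they miss things now and then, are a little off and sometimes report something else, mostly with a low value. They report only what shows in the picture. A call takes as long as a camera call. They do not tell look-alikes from the thing itself.
- models.regions_of(label, picture): "region" (480x640 bool, what is visible of it) and "point" ([row, column] in pixels, amid what is visible of it).
- models.tip_of(label, picture): "point" ([row, column] in pixels: a listed point, or the origin of a listed thing).
The state is a dict: "time_s": time; "joints": joint angles; "qvel": joint speeds; "joint_efforts": joint torques, N m; "position": TCP position; "ee_rot": TCP orientation; "wrist_force": force on the tool from outside, world axes, zero at the start; "moment": the same for the moment, N m; "gripper_width": opening from 0.0 (shut) to 1.0 (fully open).
Only numpy, scipy, OpenCV 4.12 (cv2) and the standard library are available. Lean on these libraries where they do the work, as an engineer would, in place of code of your own. Each camera call takes 0.05 s, during which the arm holds its last target. There are 200 camera calls.

## Working session

There is one attempt and no reset: what is moved stays moved. The work goes in short steps, each a Python script; the robot and the scene stay as the last script left them, time stands still between calls to the robot, and variables do not carry over. Pictures are saved under pics/ and viewed, about 8 in all and at most 12, crops included, and the job is handed in when it is done.

```bash
mkdir -p pics; ls; python3 - <<'E'
from cell import env, snapshot, models
import cv2, numpy as np
for n in ("scene","top"):
    p=snapshot(n); cv2.imwrite(f"pics/{n}0.png",p["color"][:,:,::-1])
    np.savez(f"{n}0.npz",**{k:v for k,v in p.items()})
    print(n,p["camera_matrix"].tolist(),p["R"].tolist(),p["t"].tolist())
    for l in ("cap","cap_top","jar","neck","coaster","cup","dish","bell"):
        print(l,[(np.round(d["point"],1).tolist(),round(d["confidence"],2)) for d in models.tip_of(l,p)][:4])
print(env.observe())
E
```

```text
pics
scene [[592.971597672672, 0.0, 320.97476952391605], [0.0, 592.971597672672, 247.53785876789556], [0.0, 0.0, 1.0]] [[0.8844911860859163, -0.46648029870542, 0.008454150225238878], [-0.2344639853437034, -0.46008609659025446, -0.856357065306926], [0.40336333659998946, 0.7554580826518736, -0.5163149271935477]] [-0.5967390790015901, 0.11119974758124448, 0.8320854916993057]
cap [([208.3, 281.0], 0.84), ([291.6, 308.4], 0.8), ([304.4, 225.1], 0.67)]
cap_top [([276.8, 305.0], 0.75), ([275.1, 226.3], 0.62), ([190.5, 283.5], 0.57)]
jar [([256.2, 283.5], 0.63)]
neck [([208.1, 282.9], 0.83), ([255.1, 281.7], 0.73)]
coaster [([350.9, 264.0], 0.57)]
cup [([344.4, 405.7], 0.67)]
dish [([298.7, 385.4], 0.86)]
bell [([254.6, 356.8], 0.87), ([209.9, 278.9], 0.36)]
top [[585.6494797454726, 0.0, 314.1970236673683], [0.0, 585.6494797454726, 246.18803573130575], [0.0, 0.0, 1.0]] [[-0.0036807540157495606, -0.9999660495544512, 0.0073723665359572066], [-0.9815074414538179, 0.0022016077560010937, -0.1914113248845772], [0.19138859532546865, -0.007940570618895956, -0.9814822224154598]] [-0.21143755488950747
[... 302 characters left out ...]
)]
bell [([193.8, 264.8], 0.86)]
{'time_s': 0.9, 'joints': array([-6.64071855e+01,  1.36472489e+01, -7.73594475e-01,  7.55846152e+01,
        9.95757652e-04,  9.00016467e+01]), 'qvel': array([ 0.09975323,  0.02093357, -0.05855608, -0.15890018, -0.09697914,
       -0.03751165]), 'joint_efforts': array([ 1.07934498e-03, -5.38563895e+01,  3.46694112e+01,  2.71238430e-03,
        2.23924467e-04, -7.37839144e-06]), 'position': array([ 0.21010913, -0.48107105,  0.21148108]), 'ee_rot': array([-1.79994541e+02, -9.95600764e-04,  2.35911677e+01]), 'wrist_force': array([-0.34891896, -0.70498963, -0.23796031]), 'moment': array([ 0.02951686,  0.01987005, -0.05665565]), 'gripper_width': 1.000846494241857}
```

```bash
cat > h.py <<'E'
import numpy as np
def proj(p,X):
    c=p["R"]@np.asarray(X,float)+p["t"]; u=p["camera_matrix"]@c; return u[1]/u[2],u[0]/u[2]
def ray(p,rc,z):
    "world point at height z on pixel (row,col)"
    d=p["R"].T@np.linalg.inv(p["camera_matrix"])@[rc[1],rc[0],1]; o=-p["R"].T@p["t"]
    return o+d*(z-o[2])/d[2]
E
python3 - <<'E'
import numpy as np,cv2
from h import *
s=np.load("scene0.npz",allow_pickle=True);t=np.load("top0.npz",allow_pickle=True)
for n,p,rc,z in [("captopA",t,(237.8,214.9),.12),("captopB",t,(254.4,294.6),.034),("sA",s,(190.5,283.5),.12),("s305",s,(276.8,305),.034),("s226",s,(275.1,226.3),.034),("coaster",t,(325.6,366.7),0),("coaster s",s,(350.9,264),0),("cup",t,(221.3,402.6),0),("dish",t,(198.6,338.7),0),("bell",t,(193.8,264.8),0),("t3",t,(332.8,280.6),0)]:
    print(n,ray(p,rc,z).round(3))
a=np.vstack([s["color"][130:430,130:530],t["color"][130:430,130:530]])[:,:,::-1]
a=np.hstack([a[:300],a[300:]])
cv2.imwrite("pics/both.png",a)
E
```

```text
captopA [ 0.562 -0.072  0.12 ]
captopB [ 0.553 -0.183  0.034]
sA [ 0.567 -0.074  0.12 ]
s305 [ 0.545 -0.194  0.034]
s226 [ 0.442 -0.137  0.034]
coaster [ 0.444 -0.296  0.   ]
coaster s [ 0.439 -0.283  0.   ]
cup [ 0.614 -0.359  0.   ]
dish [ 0.653 -0.254  0.   ]
bell [ 0.661 -0.132  0.   ]
t3 [ 0.433 -0.16   0.   ]
```

View pics/both.png

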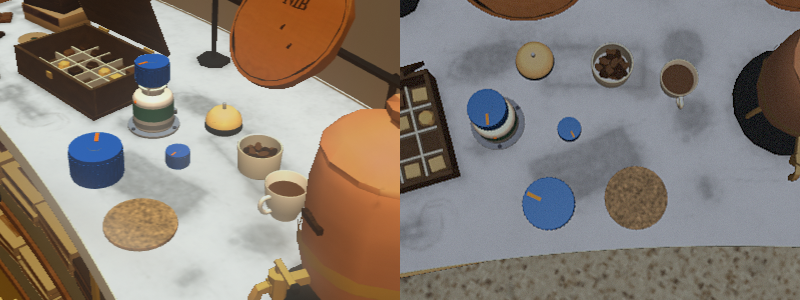

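The scene view shows three blue caps. One is on the jar at about (200,283), a large one stands on the counter at (285,226), and a small one is at (285,308). The one on the jar is the cap meant: it is locked on the jar above the stand and has the orange bar. I'll confirm that from close by.

```bash
python3 - <<'E'
from cell import env, snapshot, models, ik
import cv2, numpy as np
from h import *
s=np.load("scene0.npz",allow_pickle=True);t=np.load("top0.npz",allow_pickle=True)
cv2.imwrite("pics/cropcap.png",cv2.resize(np.hstack([s["color"][150:290,200:400],t["color"][180:320,130:330]])[:,:,::-1],None,fx=2,fy=2,interpolation=cv2.INTER_CUBIC))
env.move_linear([.21,-.481,.32])
for y in (90,-90):
    q=ik([.562,-.073,.26],[180,0,y]); print(y,q); q=ik([.562,-.073,.26],[180,0,y+65]); print(y+65,q)
q=ik([.50,-.073,.30],[180,0,-90]); print(q)
env.move_ptp([.50,-.073,.30],[180,0,-90])
p=snapshot("wrist"); cv2.imwrite("pics/w1.png",p["color"][:,:,::-1]); np.savez("w1.npz",**p)
for l in ("cap","cap_top","jar","neck","coaster"):
    print(l,[(np.round(d["point"],1).tolist(),round(d["confidence"],2)) for d in models.tip_of(l,p)][:4])
print(proj(p,[.564,-.073,.12]), env.observe()["position"],-p["R"].T@p["t"])
E
```

```text
90 [-7.40089672 17.28414308 11.3273278  84.04318472  0.         82.59910328]
155 [-7.40089672 17.28414308 11.3273278  84.04318472  0.         17.59910328]
-90 [ -7.40089672  17.28414308  11.3273278   84.04318472   0.
 -97.40089672]
-25 [  -7.40089672   17.28414308   11.3273278    84.04318472    0.
 -162.40089672]
[ -8.30649518  10.91637188   8.49772767  87.58135579   0.
 -98.30649518]
cap [([123.4, 375.3], 0.98), ([104.1, 282.2], 0.89), ([206.1, 268.4], 0.83)]
cap_top [([101.3, 277.0], 0.8), ([213.0, 260.3], 0.58)]
jar [([191.6, 276.7], 0.66)]
neck []
coaster [([5.5, 368.8], 0.56)]
(np.float64(210.7341016181009), np.float64(259.7900203934566)) [ 0.49997823 -0.07317081  0.30000578] [ 0.50016683 -0.15209445  0.46152579]
```

View pics/cropcap.png

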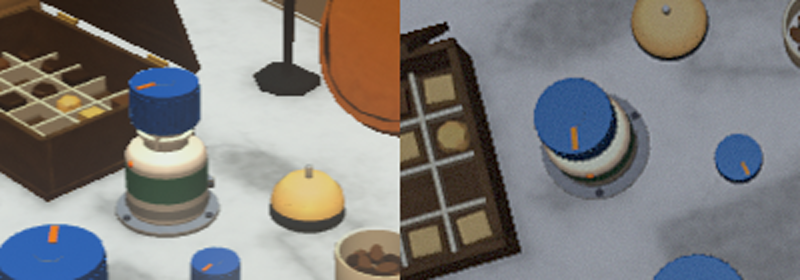

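View pics/w1.png

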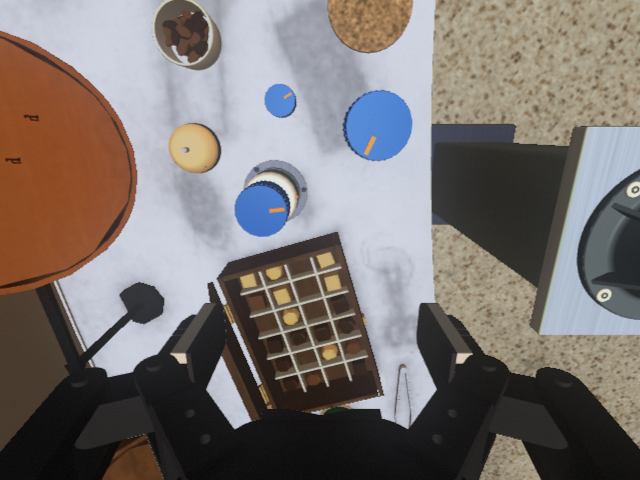

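The close view confirms it: the cap on the jar is at wrist pixel (210,262), with its bar on the robot side. The large cap is at (125,378) and the small one at (100,280). Next I refine the cap and coaster positions by fitting silhouettes.

```bash
python3 - <<'E'
import numpy as np,cv2
from scipy.optimize import minimize, least_squares
from h import *
V={n:dict(np.load(f,allow_pickle=True)) for n,f in (("scene","scene0.npz"),("top","top0.npz"),("wrist","w1.npz"))}
a=np.linspace(0,2*np.pi,60)
def hull(p,x,y,r,z0,z1):
    P=[proj(p,[x+r*np.cos(b),y+r*np.sin(b),z])[::-1] for z in (z0,z1) for b in a]
    m=np.zeros((480,640),np.uint8); cv2.fillConvexPoly(m,cv2.convexHull((np.array(P)*16).astype(np.int32).reshape(-1,1,2)),1,shift=4); return m>0
def fit(ps,masks,g,r,z0,z1):
    def c(v): return sum(1-(h&m).sum()/(h|m).sum() for p,m in zip(ps,masks) for h in [hull(p,*v,r,z0,z1)])
    o=minimize(c,g,method="Nelder-Mead",options=dict(initial_simplex=[g,[g[0]+.006,g[1]],[g[0],g[1]+.006]])); return o.x.round(4),round(o.fun,3)
def comp(m,rc):
    n,l=cv2.connectedComponents(m.astype(np.uint8)); return l==l[int(rc[0]),int(rc[1])]
def blue(p):
    c=p["color"].astype(int); m=((c[...,2]>c[...,0]+35)&(c[...,2]>c[...,1]+15)).astype(np.uint8)
    return cv2.morphologyEx(m,cv2.MORPH_CLOSE,np.ones((9,9)))
pix={n:proj(p,[.564,-.073,.115]) for n,p in V.items()}
ms={n:comp(blue(p),pix[n]) for n,p in V.items()}
for n in V: print(n,ms[n].sum(),fit([V[n]],[ms[n]],[.564,-.073],.0285,.086,.12))
print("cap all",fit(list(V.values()),list(ms.values()),[.564,-.073],.0285,.086,.12))
for n in("scene","top"):
    p=V[n]; hsv=cv2.cvtColor(p["color"],cv2.COLOR_RGB2HSV); m=((hsv[...,1]>60)&(hsv[...,0]<25)).astype(np.uint8)
    m=cv2.morphologyEx(cv2.morphologyEx(m,cv2.MORPH_CLOSE,np.ones((5,5))),cv2.MORPH_OPEN,np.ones((5,5)))
    m=comp(m,proj(p,[.444,-.29,.006])); print("coaster",n,m.sum(),fit([p],[m],[.444,-.29],.05,0,.006))
def tri(obs): return least_squares(lambda X:np.concatenate([np.subtract(proj(V[n],X),rc) for n,rc in obs]),[.7,-.1,.1])
o=tri([("top",(148,252)),("wrist",(180,135))]);print("lid edge",o.x,o.cost)
# bar direction = -x of cap
p=V["wrist"];print("bar",ray(p,(210,278),.12))
E
```

```text
scene 1055 (array([ 0.5663, -0.0678]), np.float64(0.086))
top 1276 (array([ 0.5638, -0.0712]), np.float64(0.141))
wrist 2318 (array([ 0.5633, -0.0721]), np.float64(0.119))
cap all (array([ 0.5648, -0.0709]), np.float64(0.356))
coaster scene 3128 (array([ 0.4434, -0.292 ]), np.float64(0.058))
coaster top 3065 (array([ 0.4428, -0.2942]), np.float64(0.064))
lid edge [ 0.71249938 -0.10538706  0.07598341] 46.77538984802953
bar [ 0.54489785 -0.07378173  0.12      ]
```

```bash
cat > st.py <<'E'
from cell import env
import numpy as np
def st(tag=""):
    o=env.observe(); print(tag,"t",round(o["time_s"],2),"p",o["position"].round(4),"rot",o["ee_rot"].round(2),"F",o["wrist_force"].round(2),"M",o["moment"].round(2),"g",round(o["gripper_width"],3)); return o
E
python3 - <<'E'
from st import *
X,Y=.564,-.0715
env.move_ptp([X,Y,.19],[180,0,-90]); st()
print(env.move_linear([X,Y,.103],max_speed=.06,contact_N=5)); st("down")
env.set_gripper(0.72,20); st("pre")
env.set_gripper(0.0,20); env.pause(.2); st("grip")
from cell import snapshot; import cv2
cv2.imwrite("pics/s2.png",snapshot("scene")["color"][100:300,180:480,::-1])
E
```

```text
t 5.42 p [ 0.5636 -0.0715  0.1906] rot [179.96   0.   -90.  ] F [ 0.27 -0.97  0.68] M [-0.08 -0.02  0.01] g 1.0
False
down t 7.02 p [ 0.5642 -0.0715  0.1034] rot [-1.7996e+02 -1.0000e-02 -9.0000e+01] F [ 0.48 -0.04  0.74] M [ 0.    0.04 -0.02] g 0.996
pre t 7.38 p [ 0.564  -0.0715  0.1031] rot [-179.99   -0.    -90.  ] F [0.02 0.13 0.5 ] M [ 0.    0.02 -0.04] g 0.721
grip t 8.19 p [ 0.564  -0.0715  0.103 ] rot [180.   0. -90.] F [-0.15 -0.09 -0.6 ] M [-0.02  0.03  0.01] g 0.001
```

The gripper shut completely without gripping anything, so I need to look.

```bash
python3 - <<'E'
from st import *
from cell import snapshot; import cv2
s=snapshot("scene")["color"][100:340,160:480]; w=snapshot("wrist")["color"][:,:]
a=np.hstack([cv2.resize(s,(400,300),interpolation=cv2.INTER_CUBIC),cv2.resize(w,(400,300))])
cv2.imwrite("pics/v3.png",a[:,:,::-1]); st()
E
```

```text
t 8.34 p [ 0.564  -0.0715  0.103 ] rot [-180.   -0.  -90.] F [-0.46 -0.1  -0.81] M [-0.04  0.01  0.02] g 0.002
```

View pics/v3.png

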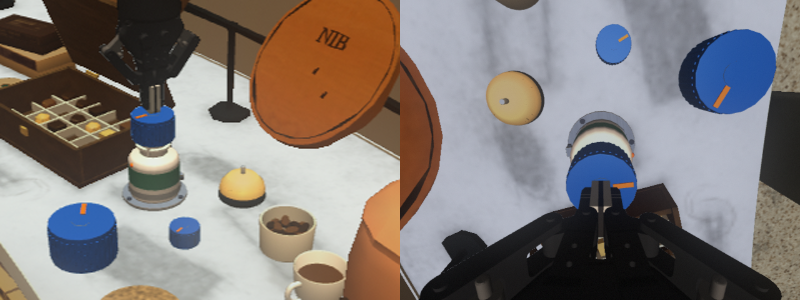

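```bash
python3 - <<'E'
from st import *
from h import *
from cell import snapshot,models; import cv2
ps={n:snapshot(n) for n in("scene","wrist","top")}
for n,p in ps.items():
    for X in ([.564,-.0715,.086],[.564,-.0715,.103],[.564,-.0715,.12]): print(n,X,np.round(proj(p,X),1))
    print(n,[(np.round(d["point"],1).tolist(),round(d["confidence"],2)) for d in models.tip_of("cap_top",p)][:4])
c=lambda p,r,k,s:cv2.resize(p["color"][r:r+s,k:k+s],(400,400),interpolation=cv2.INTER_CUBIC)
cv2.imwrite("pics/v4.png",np.hstack([c(ps["scene"],130,220,120),c(ps["wrist"],190,240,200)])[:,:,::-1])
for n,p in ps.items(): np.savez(n+"4.npz",**p)
E
```

```text
scene [0.564, -0.0715, 0.086] [209.4 281.6]
scene [0.564, -0.0715, 0.103] [200.  281.3]
scene [0.564, -0.0715, 0.12] [190.4 281.1]
scene [([275.1, 307.3], 0.96), ([188.9, 283.7], 0.78), ([344.0, 402.9], 0.65), ([278.5, 228.3], 0.61)]
wrist [0.564, -0.0715, 0.086] [273.6 321.1]
wrist [0.564, -0.0715, 0.103] [286.5 321.1]
wrist [0.564, -0.0715, 0.12] [302.  321.2]
wrist [([117.0, 538.4], 0.93), ([69.5, 341.7], 0.9), ([297.3, 324.3], 0.7)]
top [0.564, -0.0715, 0.086] [241.  218.6]
top [0.564, -0.0715, 0.103] [238.7 216.8]
top [0.564, -0.0715, 0.12] [236.2 214.9]
top [([257.3, 295.9], 0.91), ([236.9, 210.9], 0.77), ([337.5, 280.9], 0.57)]
```

View pics/v4.png

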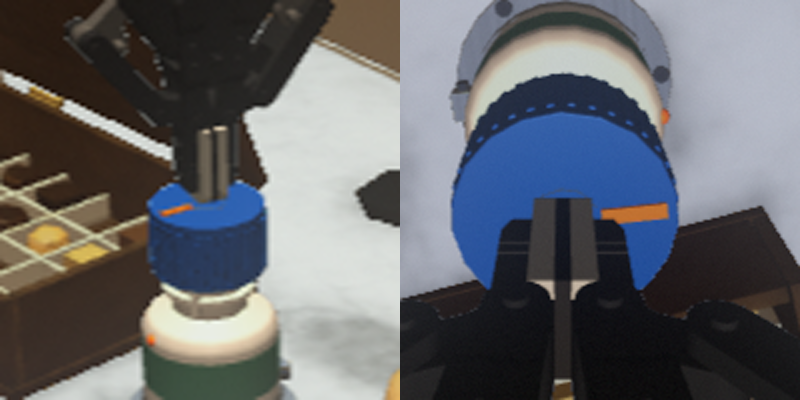

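Both views put the shut fingertips at the cap's top, about 0.12 m. With the TCP at 0.103 they should be 34 mm lower. I'll back up with a guard and measure where the tips really are.

```bash
python3 - <<'E'
from st import *
from h import *
from cell import snapshot; import cv2
print(env.move_linear([.564,-.0715,.15],max_speed=.05,contact_N=4)); st("up")
ps={n:snapshot(n) for n in("scene","wrist")}
for n,p in ps.items():
    for z in (.116,.133,.15,.167): print(n,z,np.round(proj(p,[.564,-.0715,z]),1))
c=lambda p,r,k,s:cv2.resize(p["color"][r:r+s,k:k+s],(400,400),interpolation=cv2.INTER_CUBIC)
cv2.imwrite("pics/v5.png",np.hstack([c(ps["scene"],130,220,120),c(ps["wrist"],190,240,200)])[:,:,::-1])
E
```

```text
False
up t 9.73 p [ 0.5638 -0.0714  0.1496] rot [ 1.7997e+02  1.0000e-02 -9.0000e+01] F [ 0.38  0.39 -0.49] M [ 0.04  0.08 -0.02] g 0.002
scene 0.116 [192.7 281.1]
scene 0.133 [183.  280.8]
scene 0.15 [173.  280.6]
scene 0.167 [162.9 280.3]
wrist 0.116 [262.9 320.7]
wrist 0.133 [273.9 320.7]
wrist 0.15 [286.8 320.7]
wrist 0.167 [302.4 320.7]
```

View pics/v5.png

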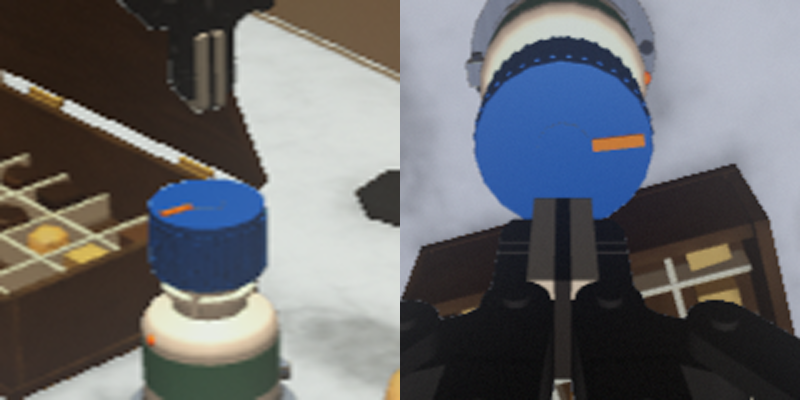

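Between the two heights the tips stay 17 mm behind the reported TCP (scene row 163 gives z≈0.167 with the TCP at 0.150). The quoted 17 mm ahead doesn't hold here, so the first grip closed just above the cap. Laterally the fingers and cap line up. I'll redo the grip about 34 mm lower.

```bash
python3 - <<'E'
from st import *
X,Y=.564,-.0715
env.move_linear([X,Y,.17],max_speed=.1)
env.set_gripper(1.0,20); st()
hit=env.move_linear([X,Y,.070],max_speed=.06,contact_N=5); st(hit)
if not hit:
    env.set_gripper(0.74,20); st("pre")
    env.set_gripper(0.0,20); env.pause(.2); st("grip")
E
```

```text
t 10.97 p [ 0.564  -0.0715  0.17  ] rot [-180.   -0.  -90.] F [ 0.21  0.22 -0.04] M [-0.01  0.01  0.02] g 1.002
False t 12.78 p [ 0.5643 -0.0715  0.0704] rot [-179.96   -0.    -90.  ] F [-0.25  0.6   0.21] M [0.02 0.05 0.02] g 0.998
pre t 13.14 p [ 0.564  -0.0715  0.07  ] rot [-180.   -0.  -90.] F [-0.3  -0.02  0.29] M [ 0.   -0.04 -0.02] g 0.741
grip t 13.56 p [ 0.564  -0.0715  0.0702] rot [-179.99    0.    -90.  ] F [-2.08  0.21  4.16] M [0.02 0.39 0.01] g 0.645
```

```bash
python3 - <<'E'
from st import *
env.set_gripper(0.0,60); env.pause(.2); o=st("grip60")
if abs(o["wrist_force"]).max()<12:
    p=o["position"]; z=.070
    for i in range(32):
        z-=.0005
        env.move_linear([.564,-.0715,z],max_speed=.02)
        o=env.observe(); F=o["wrist_force"]
        print(round(z,4),o["position"][2].round(4),F.round(1))
        if F[2]>17: break
    st()
E
```

```text
grip60 t 13.97 p [ 0.564  -0.0715  0.0701] rot [180.  -0. -90.] F [-1.19  0.13  5.25] M [-0.02  0.46  0.04] g 0.634
0.0695 0.0696 [-1.5  0.1  5.9]
0.069 0.0691 [-1.7  1.   4.7]
0.0685 0.0686 [-2.5 -0.2  6.1]
0.068 0.0682 [-1.9 -0.2  5.5]
0.0675 0.0677 [-2.3 -0.2  5.1]
0.067 0.0672 [-2.9  0.4  6.7]
0.0665 0.0667 [-3.3 -0.4  6.3]
0.066 0.0663 [-2.6 -0.8  6.7]
0.0655 0.0658 [-2.7 -0.   6.9]
0.065 0.0653 [-4.   1.   7.7]
0.0645 0.0648 [-2.3  1.5  6.8]
0.064 0.0643 [-2.3 -1.   7.3]
0.0635 0.0639 [-3.6  0.6  8.4]
0.063 0.0634 [-2.9  0.5  8.1]
0.0625 0.0629 [-3.2 -0.   8.1]
0.062 0.0624 [-3.1  0.6  8.4]
0.0615 0.0619 [-2.4  0.1  8. ]
0.061 0.0615 [-2.8  0.2  8.8]
0.0605 0.061 [-4.   0.7  9.2]
0.06 0.0609 [-4.4  0.  13.3]
0.0595 0.0608 [-5.7  0.3 17.2]
 t 19.23 p [ 0.5641 -0.0715  0.0608] rot [-1.7994e+02 -1.0000e-02 -9.0000e+01] F [-5.66  0.28 17.16] M [0.09 1.29 0.04] g 0.636
```

```bash
python3 - <<'E'
from st import *
z=.0600
env.move_linear([.564,-.0715,z],max_speed=.02); st("start")
for y in list(range(-86,-30,7))+[-28]:
    env.move_linear([.564,-.0715,z],[180,0,y],max_speed=.03)
    o=st(y); F=o["wrist_force"]
    if F[2]>25 or np.hypot(*F[:2])>18 or abs(o["moment"][2])>1.5: print("STOP"); break
E
```

```text
start t 19.48 p [ 0.5641 -0.0715  0.0609] rot [-1.7995e+02 -1.0000e-02 -9.0000e+01] F [-4.01  0.75 11.89] M [0.12 0.93 0.01] g 0.637
-86 t 19.73 p [ 0.5647 -0.0715  0.061 ] rot [-1.799e+02 -2.000e-02 -8.597e+01] F [-2.    1.06 11.21] M [0.02 0.52 0.07] g 0.638
-79 t 20.0 p [ 0.5648 -0.0716  0.0609] rot [-1.799e+02 -4.000e-02 -7.896e+01] F [-2.07  0.45 11.03] M [-0.    0.54  0.09] g 0.635
-72 t 20.27 p [ 0.5646 -0.0716  0.0609] rot [-1.7992e+02 -4.0000e-02 -7.1950e+01] F [-2.05  0.16 12.25] M [0.03 0.6  0.1 ] g 0.635
-65 t 20.55 p [ 0.5644 -0.0715  0.0609] rot [-1.7993e+02 -4.0000e-02 -6.4960e+01] F [-3.95  0.48 12.71] M [0.01 0.76 0.06] g 0.633
-58 t 20.82 p [ 0.5643 -0.0715  0.0609] rot [-1.7995e+02 -4.0000e-02 -5.7950e+01] F [-4.94 -0.23 12.23] M [0.05 0.84 0.07] g 0.635
-51 t 21.1 p [ 0.564  -0.0715  0.0609] rot [-1.7998e+02 -3.0000e-02 -5.0950e+01] F [-4.27  0.64 12.77] M [-0.02  1.01  0.12] g 0.638
-44 t 21.38 p [ 0.5639 -0.0716  0.0609] rot [-1.7999e+02 -3.0000e-02 -4.3960e+01] F [-5.81  0.49 13.35] M [-0.05  1.12  0.09] g 0.632
-37 t 21.65 p [ 0.5639 -0.0717  0.0609] rot [ 1.7999e+02 -4.0000e-02 -3.6960e+01] F [-4.29 -0.52 13.89] M [-0.15  1.09  0.14] g 0.636
-28 t 21.96 p [ 0.5637 -0.0718  0.0609] rot [ 1.7996e+02 -3.0000e-02 -2.7970e+01] F [-5.87 -1.29 14.  ] M [-0.37  1.25  0.22] g 0.638
```

```bash
python3 - <<'E'
from st import *
env.pause(.1)
for z in (.064,.067,.070,.073,.077,.085,.095,.11):
    env.move_linear([.564,-.0715,z],max_speed=.04)
    o=st(z)
    if o["wrist_force"][2]<-10: print("STOP"); break
else:
    env.move_linear([.564,-.0715,.17],max_speed=.15); st("lifted")
from cell import snapshot,models; import cv2
s=snapshot("scene")["color"][60:300,160:480]; w=snapshot("wrist")["color"]
cv2.imwrite("pics/v6.png",np.hstack([cv2.resize(s,(400,300),interpolation=cv2.INTER_CUBIC),cv2.resize(w,(400,300))])[:,:,::-1])
E
```

```text
0.064 t 22.31 p [ 0.5639 -0.0717  0.0646] rot [ 1.7998e+02 -3.0000e-02 -2.8010e+01] F [-3.35 -1.25  7.72] M [-0.22  0.75 -0.06] g 0.64
0.067 t 22.56 p [ 0.5639 -0.0717  0.0674] rot [ 1.7998e+02 -2.0000e-02 -2.8010e+01] F [-3.31 -0.2   6.86] M [-0.21  0.67 -0.01] g 0.638
0.07 t 22.81 p [ 0.5639 -0.0717  0.0703] rot [ 1.7998e+02 -1.0000e-02 -2.8010e+01] F [-2.35 -1.26  5.37] M [-0.22  0.58 -0.05] g 0.639
0.073 t 23.06 p [ 0.5639 -0.0716  0.0729] rot [ 1.7998e+02  1.0000e-02 -2.8000e+01] F [-0.92 -1.43  0.57] M [-0.24  0.28  0.02] g 0.638
0.077 t 23.31 p [ 0.564  -0.0716  0.0772] rot [ 1.7999e+02 -1.0000e-02 -2.8010e+01] F [-1.62 -1.03  0.89] M [-0.26  0.33  0.01] g 0.634
0.085 t 23.66 p [ 0.5645 -0.0714  0.0855] rot [-1.7996e+02 -6.0000e-02 -2.7990e+01] F [ 0.55 -0.39 -0.84] M [ 0.01  0.   -0.01] g 0.636
0.095 t 24.06 p [ 0.5643 -0.0715  0.0954] rot [-1.7999e+02 -4.0000e-02 -2.8000e+01] F [-0.22  0.36 -0.47] M [-0.04  0.   -0.01] g 0.638
0.11 t 24.58 p [ 0.5641 -0.0715  0.1102] rot [-1.7999e+02 -2.0000e-02 -2.8000e+01] F [-0.29  1.05 -0.15] M [ 0.04 -0.04 -0.04] g 0.639
lifted t 25.13 p [ 0.5638 -0.0715  0.1694] rot [ 1.7999e+02  2.0000e-02 -2.8000e+01] F [-0.69 -0.83 -0.31] M [0.02 0.01 0.01] g 0.639
```

View pics/v6.png

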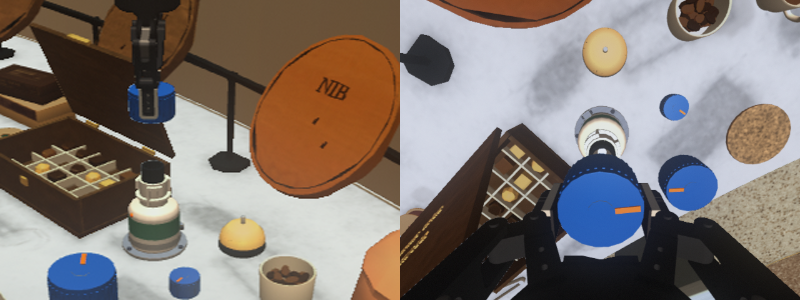

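The cap is off: the bare neck shows in both views and the cap hangs level in the gripper. Next I carry it to the coaster at (0.443, -0.293).

```bash
python3 - <<'E'
from st import *
from h import *
from cell import ik,snapshot,models; import cv2
X,Y=.443,-.293
print(ik([X,Y,-.012],[180,0,-90]))
env.move_ptp([X,Y,.17],[180,0,-90]); st()
p=snapshot("wrist")
print([(ray(p,d["point"],0)[:2].round(4),round(d["confidence"],2)) for d in models.tip_of("coaster",p)])
env.move_linear([X,Y,.01],max_speed=.12); st()
hit=env.move_linear([X,Y,-.014],max_speed=.02,contact_N=4); st(hit)
p=snapshot("scene"); print(np.round(proj(p,[X,Y,.006]),1))
cv2.imwrite("pics/v7.png",cv2.resize(p["color"][240:400,160:400],None,fx=3,fy=3)[:,:,::-1])
E
```

```text
[ -33.48063219   24.18618154  -21.07908668   44.73473178    0.
 -123.48063219]
 t 26.23 p [ 0.4434 -0.2925  0.1697] rot [ 1.800e+02  3.000e-02 -8.988e+01] F [ 0.9   0.81 -0.79] M [ 0.    0.02 -0.03] g 0.632
[(array([ 0.4424, -0.2936]), 0.88), (array([ 0.4444, -0.1369]), 0.67)]
 t 27.81 p [ 0.4434 -0.2933  0.0106] rot [-1.7995e+02 -3.0000e-02 -9.0000e+01] F [-0.66 -0.53 -0.31] M [-0.    0.02  0.03] g 0.631
True t 28.72 p [ 0.4429 -0.293  -0.0095] rot [ 1.7998e+02  1.0000e-02 -9.0000e+01] F [-0.61  0.74  6.55] M [0.08 0.23 0.01] g 0.638
[350.8 269.6]
```

View pics/v7.png

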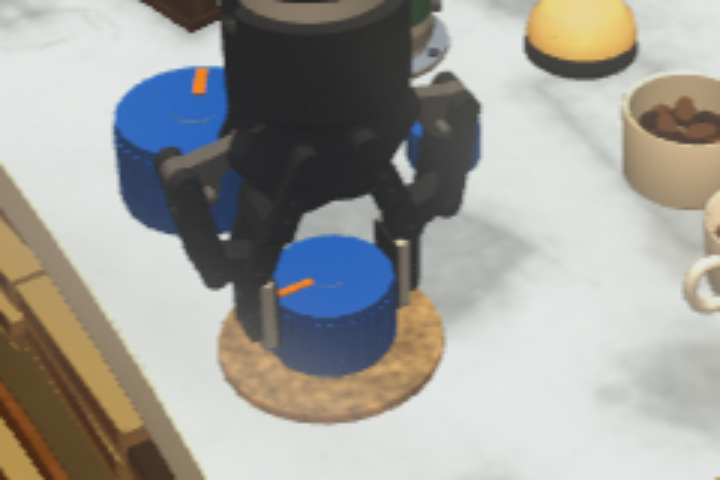

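The cap stands centred on the cork; contact came at the expected height (TCP -0.0095). Now I release it and retreat.

```bash
python3 - <<'E'
from st import *
from h import *
from cell import snapshot,models; import cv2
X,Y=.443,-.293
env.move_linear([X,Y,-.009],max_speed=.02); 
env.set_gripper(0.8,20); env.set_gripper(1.0); st("open")
env.move_linear([X,Y,.05],max_speed=.05); env.move_linear([X,Y,.19],max_speed=.15); st()
ps={n:snapshot(n) for n in("scene","top")}
for n,p in ps.items(): print(n,[(ray(p,d["point"],.006)[:2].round(4),round(d["confidence"],2)) for d in models.tip_of("cap",p)])
s=ps["scene"]["color"][200:400,160:460]; t=ps["top"]["color"][150:400,180:480]
cv2.imwrite("pics/v8.png",np.hstack([cv2.resize(s,(400,267)),cv2.resize(t,(400,333))[33:300]])[:,:,::-1])
E
```

```text
open t 29.62 p [ 0.443 -0.293 -0.009] rot [ 1.7992e+02  5.0000e-02 -9.0000e+01] F [ 0.74 -0.5  -0.84] M [0.04 0.03 0.03] g 1.001
 t 32.04 p [ 0.4426 -0.2927  0.1891] rot [ 1.7986e+02  9.0000e-02 -9.0000e+01] F [ 0.45  0.84 -0.02] M [ 0.01  0.   -0.05] g 1.0
scene [(array([ 0.4416, -0.2913]), 0.9), (array([ 0.5439, -0.205 ]), 0.72), (array([ 0.4293, -0.1744]), 0.59)]
top [(array([ 0.4283, -0.1563]), 0.93), (array([ 0.551 , -0.1857]), 0.92)]
```

View pics/v8.png

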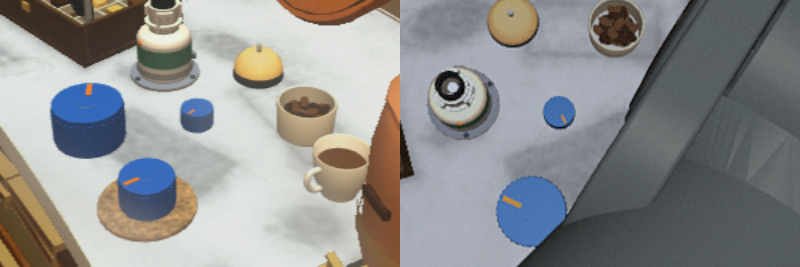

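The cap is upright and centred on the cork, and the gripper is clear of everything. Cup, dish and bell look untouched, so I hand the job in.

```bash
python3 -c "
from cell import workorder; print(workorder.close_job())"
```

```text
the job is handed in; nothing more can be done
None
```

The jar is open and the cap is on the cork coaster. I handed the job in after about 32 s of robot time; the hand-in gives no verdict, so what follows rests on my own checks.

- **Opening:** I pushed the cap down about 9 mm to its solid stop, with at most 17 N at the wrist. I then turned it 62° anticlockwise at 11 to 14 N with no jamming and lifted it straight off.
- **Placing:** I set the cap down right way up. The last scene picture puts its centre at (0.442, -0.291), about 2 mm from the coaster's fitted centre at (0.443, -0.293). The gripper is open and clear of everything.
- **Bystanders:** cup, bean dish and bell look undisturbed in the last scene picture. I did not measure their positions again.

**Checks that failed or disagreed:**
- **First grip:** it closed on nothing. The cameras put the shut fingertips about 17 mm behind the reported TCP, not 17 mm ahead as stated. I gripped again 33 mm lower and that held.
- **Top camera:** the arm hid the coaster from the top camera in the last check, so the final cap position comes from the scene camera alone.

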